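Set up the table-top music stand beside the samovar

ROBOT

A 6-joint arm with a two-finger parallel gripper is mounted at the origin on the work surface. World frame = base frame: x ahead of the robot, y to its left, z up, the work surface at z = 0. Lengths are in m, angles in rad, forces in N, time in s.
With the tool pointing down it reaches from about 0.35 to 0.775 m from the base axis. Payload 7.3 kg.
Tool frame: the origin (TCP) lies at the centre of the arm's flange, where the gripper is bolted on; the fingertips stand 178 mm ahead of it and the grasp point (between the pads) lies 159 mm ahead of it; z points along the fingers, y is the line along which they close (so a half turn about z gives the same grasp; the last joint's range is limited). The gripper opens to 92 mm and grips with 3 to 60 N. Pads are 19 mm wide; open, the fingers measure 130 mm over their backs; the gripper's body (75 mm by 190 mm) begins 47 mm behind the grasp point.
Start: joints at [-1.282, 0.342, 1.524, -0, 1.275, -0.146], TCP at [0.221, -0.476, 0.405] pointing down, gripper open.
Joint ranges: [-2.53, 2.53], [-0.77, 2.02], [0.04, 2.7], [-1, 4.14], [0.28, 2.66], [-3.11, 3.11]. Speed limits (rad/s): [2.57, 2.57, 3.14, 3.14, 3.14, 3.14].

INTERFACE

Orientations are given as [roll, pitch, yaw] about the fixed x, y, z axes, in that order (R = Rz(yaw) Ry(pitch) Rx(roll)).
In Python, from cell import telemetry, vision, ticket gives the robot as it stands.
- The arm moves only by the shell command python3 -m crank 'ROWS' [FORCE]. ROWS is JSON, a list of rows, each a list of 5 numbers: the gripper command: -1 is shut, 1 is fully open, values between are in proportion, then the shift along the tool's x, y, z in mm, then the turn about the tool's z in rad. In form: [[fingers, dx, dy, dz, roll], ...]. A call has 1 to 12 rows; each row is the pose to reach, as a shift and turn from the pose commanded when the call began, along the tool's axes at that moment; what a row does not reach only later rows make up. A row lasts 1/12 s, in which the tool goes at most 41.7 mm and 7.16 degrees, less where a joint would pass 70% of its speed; a pose out of reach is approached as far as the arm can. A call with a gripper value outside its range is refused whole. The fingers move at their own pace and stop on an object; FORCE is the grip in N (left out, the last holds). Time passes only in rows, so rows that repeat a pose let the fingers close. It gives the time, the measured TCP pose, the force, the opening and the grip force at its end, in the units of the state.
- telemetry.observe(): the state, without advancing time (a new reading comes with each control period).
- vision.read_camera(name): name is "scene" or "top" or "wrist"; returns (picture, depth): 480x640x3 uint8, red, green, blue; 480x640 float32, m along the optical axis (not along the pixel's ray), 0 where there is no reading.
- vision.get_calibration(name): a dict with "camera_matrix" (3x3 intrinsics, pixels), "dist" ([k1, k2, p1, p2, k3] as OpenCV has them; the pictures are not rectified), "rvec" (rotation vector, rad) and "tvec" (3), from world to camera coordinates, as OpenCV has them. Camera axes: x right, y down, z forward; pixel columns grow to the right and rows downward; lengths in m; the calibration is good to about 2 mm. A picture is of the moment at which its call begins: read the wrist's pose just before it. get_calibration takes no time and is no camera call; for the wrist camera it gives the pose at the moment of the call.
- ticket.hand_in(): hands the job in; it is judged then, once.
The state is a dict: "time": time; "qpos": joint angles; "qvel": joint speeds; "joint_efforts": joint torques, N m; "tool_pos": TCP position; "tool_rot": TCP orientation; "contact_force": force on the tool from outside, world axes, zero at the start; "torque": the same for the moment, N m; "opening": finger opening in m; "grip_force": force on a finger pad.
Only numpy, scipy, OpenCV 4.12 (cv2) and the standard library are available. Lean on these libraries where they do the work, as an engineer would, in place of code of your own. Each camera call takes 0.05 s, during which the arm holds its last target. There are 200 camera calls.

TASK

The little music stand is wanted for singing at tea. First pick up the loose round steel ballast disc by its knob and set it gently down into the round well in the stand's wooden base, flat on the bottom, and let go of it; then grip the mast, pull it straight up until its engraved ring line is level with the top of the clamp ring and, without letting the mast go, swing the cam lever fully closed (clockwise seen from above). Finish still holding the mast at its mark with the lever closed, ready for the desk to be fitted, and leave the tea things and everything else on the table where they are.

Things in the scene. Friction and masses are not known exactly. Their poses are not given: they have to be found in the camera images.
- stand: table-top music stand without its desk, heavy, does not move. Wooden base slab 130 x 250 x 22 mm. Origin: centre of its underside on the table; y along the 250 mm side, z up. 65 mm from the origin towards +y is the round well; 70 mm towards -y stands the upright tube (33 mm diameter, 38 mm at the collar) with the clamp ring, lever and mast on top
- recess (a point): centre of the floor of the round well in the base: 63 mm across, 8 mm deep, cork-lined floor 14 mm above the table. Axes as the stand's
- collar (a point): point on the mast axis level with the flat top face of the clamp ring, 110 mm above the table; axes as the stand's. The ring (39 mm diameter, 12 mm high) is the highest thing around the mast apart from the lever's paddle
- weight: ballast: loose plain steel disc 60 mm in diameter, 14 mm thick (bevelled foot), with a turned upright knob 18 mm in diameter in the middle of its top; the knob's top is 36 mm above the underside. 0.25 to 0.45 kg. Origin: centre of the underside, z up. Seated in the well, it stands 6 mm proud of the base
- mast: smooth round aluminium tube 24 mm in diameter that slides up out of the stand's tube; lowered, its top stands 36 mm above the clamp ring. Origin on its axis 36 mm below its top, so that lowered it coincides with point collar. 0.12 to 0.2 kg; until the cam is closed it sinks back if let go. It turns freely about its own upright axis, so a hand that grips it can turn round it
- mast_height (a joint): how far the mast is pulled out, in m: 0 lowered, 0.026 with the ring line level with the top of the clamp ring, upper stop 0.045
- mast_mark (a point): centre of the mast on the level of the engraved ring line round it (a dark line 2 mm wide), 62 mm below the mast's top; hidden in the tube until the mast is raised
- mast_top (a point): centre of the mast's top end (a 7 mm high, 8 mm thick brass spigot stands on it)
- lever (a joint): angle of the cam lever in rad: 0 fully closed (against its stop), starts open at 0.75 to 0.95, stop at 1.0. The ring with its lever swings round an upright axis about 3 mm from the mast's. Closing is clockwise seen from above. It stays where it is left and needs 3 to 6 N at the paddle, a little more over the last 0.3 rad where the cam bites; closed, it clamps the mast
- lever_paddle (a point): top centre of the lever's upright steel paddle: a radial blade 6 mm thick, 21 to 45 mm from the ring's axis, rising to 54 mm above the ring's top. Its x axis points outward; closed, that is 60 degrees clockwise (from above) of the stand's +x, open about along it. As the hand turns round the mast it grips, the side of a finger can push the blade's inner part along
- sugar_bowl: white ceramic sugar bowl, 86 mm wide, 60 mm high, on the table; leave it. Origin: centre of the underside
- jam_jar: amber jam jar with steel lid, 64 mm wide, 78 mm high; leave it. Origin: centre of the underside
- tea_glass: amber tea glass in a steel holder with a handle towards its +y, 72 mm wide, 105 mm high; leave it. Origin: centre of the underside
- teapot: white ceramic teapot on a round trivet, 145 mm wide, 143 mm high, spout to its -y; leave it. Origin: centre of the underside
- saucer: white saucer, 140 mm wide, 16 mm high; leave it. Origin: centre of the underside
- teaspoon: steel teaspoon 140 mm long, lying along its x; leave it. Origin: on the table, under it
- tuner: small black instrument tuner, 55 x 90 x 20 mm; leave it. Origin: centre of the underside
Not all that is in view belongs to the job. Leave any orange or yellow look-alike of the weight alone.

How it is judged:
On the way, in this order (a step that is already met when the one before it is completed fails the run):
1. the disc lies flat on the floor of the well, let go, with the mast still down and the lever open (horizontal distance between weight and recess below 0.004 m and z of weight in the frame of recess below 0.002 m and angle between weight's own z axis and vertical below 0.05 rad and contact force between the fingers and weight below 0.1 N and value of joint mast_height below 0.008 m and value of joint lever above 0.6 rad), for 0.2 s.
2. the mast is held in the gripper with its ring line level with the clamp ring (4 mm), the lever still open (value of joint mast_height between 0.022 and 0.03 m and contact force between the fingers and mast above 2 N and value of joint lever above 0.6 rad), for 0.1 s.
At the end, for the whole second after the job is handed in: The fingers still grip the mast (more than 2 N), its ring line is level with the top of the clamp ring within 4 mm, the lever is closed to within 0.10 rad of its stop, and the disc lies flat in the well, untouched (within 2 mm of the floor, 4 mm of the centre, 0.05 rad) (value of joint mast_height between 0.022 and 0.03 m and value of joint lever below 0.1 rad and contact force between the fingers and mast above 2 N and horizontal distance between weight and recess below 0.004 m and z of weight in the frame of recess below 0.002 m and angle between weight's own z axis and vertical below 0.05 rad and contact force between the fingers and weight below 0.1 N); the arm keeps its last pose, push and grip.
It fails at once if the lever is swung closed (below 0.5 rad) while the mast is more than 7 mm off its mark (value of joint lever below 0.5 rad and (value of joint mast_height below 0.019 m or value of joint mast_height above 0.033 m)).
It fails at once if the fingers let the mast go while or after the lever is closed (value of joint lever below 0.5 rad and contact force between the fingers and mast below 0.5 N).
It fails at once if the disc is dropped (falls free by about 10 mm or more) or banged onto the stand (over 60 N) (contact force between weight and stand above 60 N or (linear speed of weight above 0.45 m/s and contact force between the fingers and weight below 0.1 N)).
It fails at once if a bystander is moved by more than 25 mm (distance of any of sugar_bowl, jam_jar, tea_glass, teapot, saucer, teaspoon, tuner from where it was at the start of the episode above 0.025 m).
It also fails if it takes over 64 s, if anything falls off the work surface, if the arm or the gripper's body presses on something with over 40 N, if the wrist force passes 120 N, or if a joint passes its speed limit or range.

## Working session

There is one attempt and no reset: what is moved stays moved. The work goes in short steps, Python scripts to look and compute and a shell command to move; the robot and the scene stay as the last step left them, time stands still between calls to the robot, and variables do not carry over. Pictures are saved under pics/ and viewed, at most 10 in all, crops included, and the job is handed in when it is done.

```bash
ls; mkdir -p pics; cat > h.py <<'E'
import numpy as np,cv2
from cell import telemetry,vision
def cam(n):
    c=vision.get_calibration(n);K=np.array(c["camera_matrix"],float);d=np.array(c["dist"],float)
    R=cv2.Rodrigues(np.array(c["rvec"],float))[0];t=np.array(c["tvec"],float).ravel()
    return K,d,R,t
def ray(c,uv):
    K,d,R,t=c
    p=cv2.undistortPoints(np.array(uv,float).reshape(-1,1,2),K,d).reshape(-1,2)
    v=np.c_[p,np.ones(len(p))]@R
    return -R.T@t,v
def onz(c,uv,z):
    o,v=ray(c,uv);return o+v*((z-o[2])/v[:,2])[:,None]
def dep(c,uv,D):
    o,v=ray(c,uv);return np.array([o+w*D[int(round(b)),int(round(a))] for w,(a,b) in zip(v,np.array(uv,float).reshape(-1,2))])
def save(n,im):cv2.imwrite("pics/"+n,im[...,::-1])
E
python3 - <<'E'
from h import *
for n in("scene","top"):
    im,D=vision.read_camera(n);save(n+"0.png",im);np.savez(n+"0.npz",im=im,D=D)
    o,_=ray(cam(n),[[320,240]]);print(n,o,(D>0).mean())
print(telemetry.observe())
E
```

```text
pics
scene [1.66423738 0.34346401 1.10766837] 0.9934440104166666
top [0.51282249 0.01462194 1.40985203] 0.9958984375
{'time': 0.1, 'qpos': array([-1.28203787e+00,  3.42626633e-01,  1.52487194e+00, -2.11891273e-06,
        1.27540987e+00, -1.46009332e-01]), 'qvel': array([-0.00046475, -0.00256687, -0.0024806 , -0.00128135, -0.00231155,
       -0.00180537]), 'joint_efforts': array([ 1.13734426e-03, -4.32004237e+01, -2.44694549e+01,  7.20122340e-02,
        5.26709540e-02, -5.77289939e-05]), 'tool_pos': array([ 0.22111322, -0.47604267,  0.40414531]), 'tool_rot': array([-3.14029057e+00, -1.89431231e-04,  4.34768280e-01]), 'contact_force': array([0.01079635, 0.04246149, 0.07977873]), 'torque': array([-0.00365151,  0.01763679, -0.01049055]), 'grip_force': 0.0, 'opening': 0.09181707914843239}
```

View pics/top0.png

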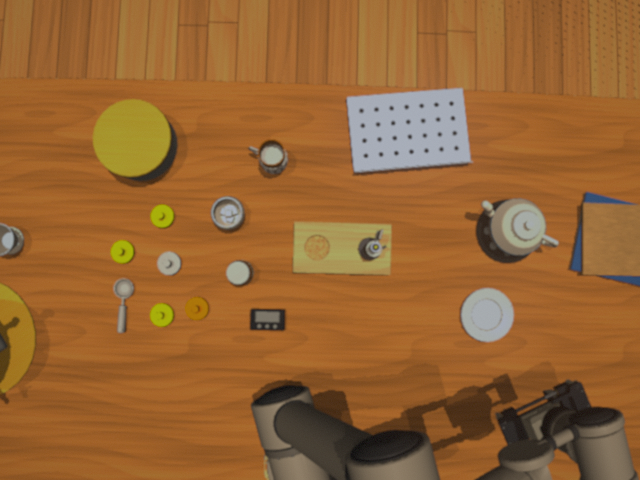

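View pics/scene0.png

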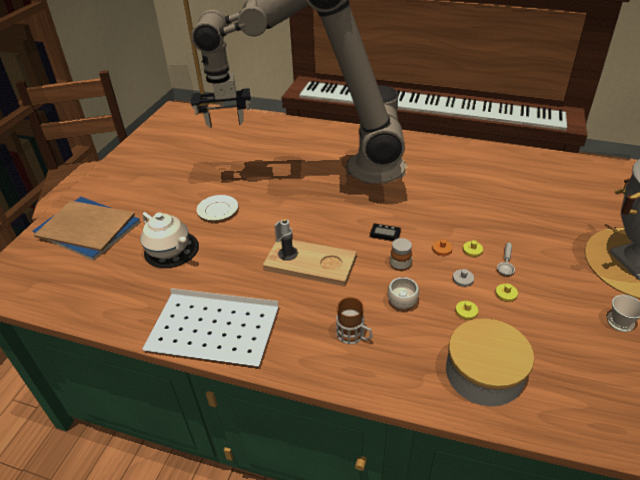

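Top view: the candidates are grey disc (169,264), yellow (162,216), (122,251), (161,315) and orange (197,308). The plain steel one is the grey disc at (169,264). In the scene view it is at (463,277). The well is at (317,246) and the mast at (373,247).

```bash
python3 - <<'E'
from h import *
T=np.load("top0.npz");im=T["im"];D=T["D"];c=cam("top");S=np.load("scene0.npz");cs=cam("scene")
# steel disc mask
hsv=cv2.cvtColor(im,cv2.COLOR_RGB2HSV)
m=((hsv[...,1]<60)&(hsv[...,2]>90)).astype(np.uint8)
n,l,s,ce=cv2.connectedComponentsWithStats(m)
for i in range(1,n):
    if s[i,4]>80: print("grey",s[i],ce[i].round(1),onz(c,[ce[i]],0.014).round(4)[0], dep(c,[ce[i]],D).round(3)[0])
w=((hsv[...,0]>15)&(hsv[...,0]<28)&(hsv[...,1]<150)&(hsv[...,2]>120)).astype(np.uint8);w[:, :270]=0;w[:,410:]=0;w[:200]=0;w[300:]=0
k=max(cv2.findContours(w,0,1)[0],key=cv2.contourArea);r=cv2.minAreaRect(k)
b=cv2.boxPoints(r);print("slab",r,onz(c,b,0.022).round(4),onz(c,[r[0]],.022),"depth",dep(c,[[300,260]],D))
for p in([162,216],[122,251],[161,315],[197,308],[169,264]):print(p,onz(c,[p],0.02)[0].round(3),dep(c,[p],D).round(3)[0])
# depth near mast
P=[]
g=np.argwhere(D[225:270,350:395]>0)[:, ::-1]+[350,225]
X=dep(c,g,D); 
for lo,hi in((.1,.118),(.135,.175)):
    q=X[(X[:,2]>lo)&(X[:,2]<hi)]; print(lo,len(q),q.mean(0).round(4),q.min(0).round(3),q.max(0).round(3))
a=cv2.resize(im[200:330,100:400],None,fx=2.6,fy=2.6,interpolation=2);b2=cv2.resize(S["im"][200:330,250:500],None,fx=3,fy=3,interpolation=2)[:260]
save("crop1.png",np.vstack([a[:, :750],cv2.resize(b2,(750,260))]))
E
```

```text
grey [ 346   88  126   85 8811] [407.9 129.9] [ 0.8767 -0.2397  0.014 ] [ 0.876 -0.239  0.016]
grey [261 145  22  19 330] [271.5 154.1] [0.801  0.1149 0.014 ] [0.792 0.112 0.058]
grey [211 197  32  32 648] [228.2 213.2] [0.6439 0.2218 0.014 ] [0.642 0.219 0.033]
grey [ 502  203   56   45 1594] [524.8 225.9] [ 0.6332 -0.5548  0.014 ] [ 0.623 -0.507  0.131]
grey [  0 224  23  32 337] [  8.9 238.3] [0.5637 0.7949 0.014 ] [0.564 0.801 0.004]
grey [366 240  17  18 209] [373.3 248.3] [ 0.5636 -0.155   0.014 ] [ 0.559 -0.139  0.147]
grey [158 252  23  23 409] [169.  263.2] [0.511 0.37  0.014] [0.511 0.365 0.035]
grey [227 261  23  24 426] [237.9 272.5] [0.492  0.1917 0.014 ] [0.493 0.184 0.076]
grey [114 280  19  52 438] [122.6 299.4] [0.4146 0.4866 0.014 ] [0.415 0.485 0.018]
grey [ 461  288   53   54 2219] [486.7 314.6] [ 0.3989 -0.4558  0.014 ] [ 0.398 -0.46   0.002]
grey [256 311  23  11 231] [267.  316.5] [0.3814 0.1139 0.014 ] [0.382 0.114 0.02 ]
slab ((341.6927490234375, 247.9468536376953), (97.69304656982422, 51.24254608154297), 1.6846843957901) [[ 0.4967  0.0525  0.022 ]
 [ 0.628   0.0523  0.022 ]
 [ 0.6277 -0.1992  0.022 ]
 [ 0.4958 -0.198   0.022 ]] [[ 0.56194182 -0.07274118  0.022     ]] depth [[0.52829394 0.03327749 0.01594151]]
[162, 216] [0.632 0.391 0.02 ] [0.63  0.387 0.034]
[122, 251] [0.539 0.491 0.02 ] [0.539 0.488 0.03 ]
[161, 315] [0.378 0.384 0.02 ] [0.379 0.381 0.032]
[197, 308] [0.399 0.293 0.02 ] [0.4   0.29  0.035]
[169, 264] [0.509 0.368 0.02 ] [0.509 0.365 0.031]
0.1 149 [ 0.562  -0.1456  0.108 ] [ 0.541 -0.175  0.1  ] [ 0.602 -0.125  0.117]
0.135 117 [ 0.5712 -0.1448  0.1491] [ 0.55  -0.157  0.135] [ 0.601 -0.131  0.165]
```

View pics/crop1.png

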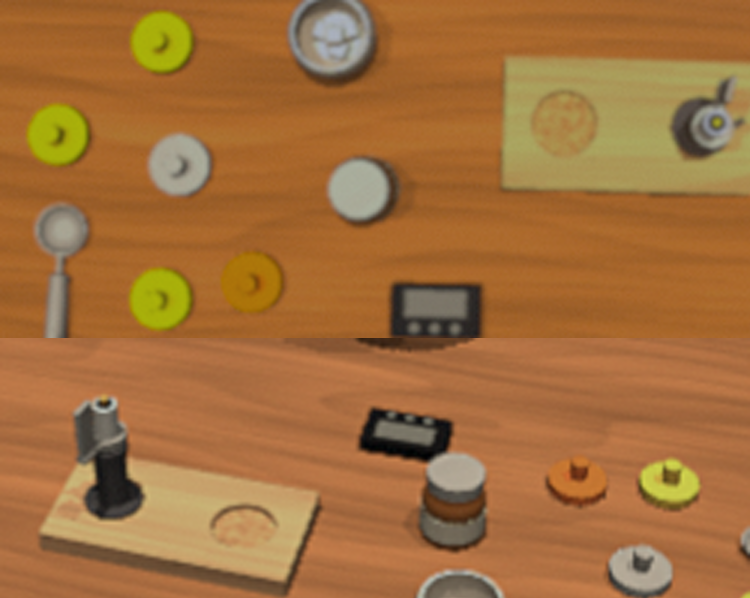

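The crop confirms the plain steel disc at (0.51, 0.367). The stand is aligned with the world axes, with its well near (0.562, -0.008) and its mast near (0.562, -0.143). Next I'll write a helper that works out move deltas.

```bash
cat > to.py <<'E'
# usage: to.py x y z(grasp point) yaw_deg -> tool deltas in mm and roll
import sys
from h import *
from scipy.spatial.transform import Rotation as Ro
x,y,z,yw=map(float,sys.argv[1:5]);o=telemetry.observe()
R=Ro.from_euler('xyz',o["tool_rot"]).as_matrix();g=o["tool_pos"]+.159*R[:,2]
d=R.T@(np.array([x,y,z])-g)
r=(o["tool_rot"][2]-np.radians(yw)+np.pi)%(2*np.pi)-np.pi
print("t",round(o["time"],2),"grasp",g.round(4),"rot",o["tool_rot"].round(4),"delta",(d*1000).round(1),"roll",round(r,3),"q1,q6",o["qpos"][[0,5]].round(2),"F",o["contact_force"].round(1),o["opening"].round(4),o["grip_force"])
E
python3 to.py .5 -.05 .245 90;python3 to.py .50 .365 .16 90
```

```text
Traceback (most recent call last):
  File "to.py", line 9, in <module>
    print("t",round(o["time"],2),"grasp",g.round(4),"rot",o["tool_rot"].round(4),"delta",(d*1000).round(1),"roll",round(r,3),"q1,q6",o["qpos"][[0,5]].round(2),"F",o["contact_force"].round(1),o["opening"].round(4),o["grip_force"])
                                                                                                                                                                                               ^^^^^^^^^^^^^^^^^^
AttributeError: 'float' object has no attribute 'round'
Traceback (most recent call last):
  File "to.py", line 9, in <module>
    print("t",round(o["time"],2),"grasp",g.round(4),"rot",o["tool_rot"].round(4),"delta",(d*1000).round(1),"roll",round(r,3),"q1,q6",o["qpos"][[0,5]].round(2),"F",o["contact_force"].round(1),o["opening"].round(4),o["grip_force"])
                                                                                                                                                                                               ^^^^^^^^^^^^^^^^^^
AttributeError: 'float' object has no attribute 'round'
```

```bash
sed -i 's/o\["opening"\].round(4)/round(o["opening"],4)/' to.py
python3 to.py .5 -.05 .245 90;python3 to.py .50 .365 .16 90
```

```text
t 0.1 grasp [ 0.2211 -0.4758  0.2451] rot [-3.1403e+00 -2.0000e-04  4.3480e-01] delta [ 432.4 -268.7    0.6] roll -1.136 q1,q6 [-1.28 -0.15] F [0.  0.  0.1] 0.0918 0.0
t 0.1 grasp [ 0.2211 -0.4758  0.2451] rot [-3.1403e+00 -2.0000e-04  4.3480e-01] delta [ 607.1 -645.    86.1] roll -1.136 q1,q6 [-1.28 -0.15] F [0.  0.  0.1] 0.0918 0.0
```

```bash
python3 -m crank '[[-0.1,432,-269,0,-1.136],[-0.1,432,-269,0,-1.136],[-0.1,432,-269,0,-1.136],[-0.1,432,-269,0,-1.136],[-0.1,432,-269,0,-1.136],[-0.1,432,-269,0,-1.136],[-0.1,432,-269,0,-1.136],[-0.1,432,-269,0,-1.136],[-0.1,432,-269,0,-1.136],[-0.1,432,-269,0,-1.136],[-0.1,432,-269,0,-1.136],[-0.1,432,-269,0,-1.136]]'; python3 to.py .50 .365 .16 90
```

```text
time: 1.1
tool_pos: [0.4954, -0.0555, 0.4045]
tool_rot: [-3.141, 0.0, 1.571]
contact_force: [1.1, -1.4, 1.0]
opening: 0.0415
grip_force: 0.0
t 1.1 grasp [ 0.4954 -0.0556  0.2455] rot [-3.1412e+00  1.0000e-04  1.5710e+00] delta [420.6   4.8  85.5] roll 0.0 q1,q6 [-0.27 -0.27] F [ 1.1 -1.4  1. ] 0.0415 0.0
```

```bash
python3 - <<'E'
from h import *
c=cam("wrist");im,D=vision.read_camera("wrist");save("w0.png",im);np.savez("w0.npz",im=im,D=D,K=c[0],d=c[1],R=c[2],t=c[3]);print(ray(c,[[320,240]]))
E
python3 -m crank '[[-0.1,420,0,0,0],[-0.1,420,0,0,0],[-0.1,420,0,0,0],[-0.1,420,0,0,0],[-0.1,420,0,0,0],[-0.1,420,0,20,0],[-0.1,420,0,40,0],[-0.1,420,4,70,0],[-0.1,420,4,85,0],[-0.1,420,4,85,0],[-0.1,420,4,85,0],[-0.1,420,4,85,0]]'
python3 - <<'E'
from h import *
c=cam("wrist");im,D=vision.read_camera("wrist");save("w1.png",im);np.savez("w1.npz",im=im,D=D,K=c[0],d=c[1],R=c[2],t=c[3])
a=np.load("w0.npz")["im"];save("w01.png",np.hstack([cv2.resize(a,(400,300)),cv2.resize(im,(400,300))]))
E
python3 to.py .511 .367 .1 90
```

```text
(array([0.49486876, 0.01260239, 0.38574681]), array([[-0.00915252, -0.27103385, -0.96267449]]))
time: 2.15
tool_pos: [0.4973, 0.3656, 0.3154]
tool_rot: [-3.136, 0.002, 1.575]
contact_force: [-0.6, -1.1, -1.0]
opening: 0.0414
grip_force: 0.0
t 2.2 grasp [0.4973 0.3635 0.1581] rot [-3.1376e+00  2.2000e-03  1.5740e+00] delta [ 3.6 14.  58. ] roll 0.003 q1,q6 [0.51 0.5 ] F [ 0.2 -0.9 -0.5] 0.0414 0.0
```

View pics/w01.png

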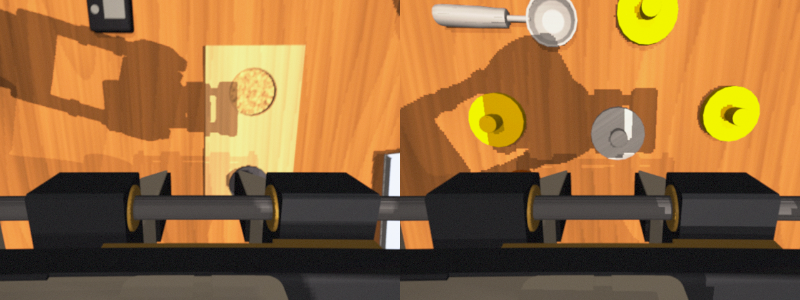

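Left half (w0): the well is at full-frame pixel (405,146). Right half (w1): the grey disc is at (347,211), with yellow look-alikes on either side. I'll refine both with wrist-depth points and the ellipse centre.

```bash
cat > m.py <<'E'
from h import *
def pts(c,D,u0,u1,v0,v1):
    g=np.stack(np.meshgrid(np.arange(u0,u1),np.arange(v0,v1)),-1).reshape(-1,2);o,v=ray(c,g)
    d=D[g[:,1],g[:,0]];return (o+v*d[:,None]),g
def circ(q):
    (x,y),r=cv2.minEnclosingCircle(q[:,:2].astype(np.float32).reshape(-1,1,2));return np.round([x,y,r],4)
E
python3 - <<'E'
from m import *
c=cam("wrist");im,D=vision.read_camera("wrist");np.savez("w2.npz",im=im,D=D)
X,g=pts(c,D,295,400,160,265)
near=np.hypot(X[:,0]-.511,X[:,1]-.367)<.045
for a,b in((-.01,.006),(.008,.02),(.026,.045)):
    q=X[near&(X[:,2]>a)&(X[:,2]<b)];print(a,len(q),np.median(q,0).round(4),circ(q) if len(q)>5 else"")
q=X[near&(X[:,2]>.008)];print("all",circ(q))
# colour edge: grey mask -> rays on z=.012
hsv=cv2.cvtColor(im,cv2.COLOR_RGB2HSV)
m=(hsv[...,1]<70).astype(np.uint8)*255;m[:150]=0;m[275:]=0;m[:,:290]=0;m[:,410:]=0
k=max(cv2.findContours(m,0,1)[0],key=cv2.contourArea);e=cv2.fitEllipse(cv2.convexHull(k));print(e,onz(c,[e[0]],.012))
z=np.load("w0.npz");c0=(z["K"],z["d"],z["R"],z["t"])
X,g=pts(c0,z["D"],330,490,70,300)
s=(X[:,2]>.019)&(X[:,2]<.026);print("slab z",np.median(X[s,2]),s.sum())
q=X[(np.hypot(X[:,0]-.562,X[:,1]+.008)<.04)&(X[:,2]>.01)&(X[:,2]<.018)];print("well",len(q),np.median(q,0),circ(q),q.mean(0))
hsv=cv2.cvtColor(z["im"],cv2.COLOR_RGB2HSV);save("x.png",z["im"])
gy=cv2.cvtColor(z["im"],cv2.COLOR_RGB2GRAY);h=cv2.HoughCircles(cv2.GaussianBlur(gy[90:200,350:460],(5,5),1),cv2.HOUGH_GRADIENT,1.2,100,param1=100,param2=20,minRadius=28,maxRadius=42);print(h)
if h is not None:
    p=h[0,:1,:2]+[350,90];print(onz(c0,p,.022))
E
python3 to.py .511 .367 .1 90
```

```text
-0.01 4530 [0.5092 0.3629 0.0014] [0.511  0.367  0.0451]
0.008 4963 [0.512  0.3754 0.0154] [0.5125 0.372  0.0302]
0.026 663 [0.512  0.3733 0.0372] [0.5122 0.3723 0.0091]
all [0.5125 0.372  0.0302]
((346.5056457519531, 209.7532958984375), (83.59150695800781, 84.72421264648438), 73.2655258178711) [[0.51222095 0.37290601 0.012     ]]
slab z 0.023381388295796474 26224
well 4168 [ 0.56422738 -0.0080668   0.01569054] [ 0.5637 -0.0083  0.0318] [ 0.56417387 -0.00792864  0.01569104]
[[[53.4  58.2  37.36]]]
[[ 0.56329839 -0.00800032  0.022     ]]
t 2.25 grasp [0.4981 0.3624 0.1595] rot [-3.1396e+00  1.6000e-03  1.5724e+00] delta [ 4.6 13.  59.5] roll 0.002 q1,q6 [0.5 0.5] F [ 0.9 -0.2  0.3] 0.0412 0.0
```

```bash
python3 to.py .5122 .372 .1 90; python3 -m crank '[[-0.1,9,14,30,0],[-0.1,9,14,58,0],[-0.1,9,14,58,0],[-0.1,9,14,58,0],[-0.1,9,14,58,0]]'; python3 to.py .5122 .372 .037 90
python3 - <<'E'
from m import *
c=cam("wrist");im,D=vision.read_camera("wrist")
X,g=pts(c,D,200,480,100,400)
near=np.hypot(X[:,0]-.512,X[:,1]-.371)<.045
for a,b in((.008,.02),(.03,.045)):
    q=X[near&(X[:,2]>a)&(X[:,2]<b)];print(a,len(q),np.median(q,0).round(4),circ(q))
E
```

```text
t 2.25 grasp [0.4981 0.3624 0.1595] rot [-3.1396e+00  1.6000e-03  1.5724e+00] delta [ 9.6 14.2 59.5] roll 0.002 q1,q6 [0.5 0.5] F [ 0.9 -0.2  0.3] 0.0412 0.0
time: 2.67
tool_pos: [0.5134, 0.3706, 0.2638]
tool_rot: [3.14, -0.001, 1.57]
contact_force: [0.0, -0.0, 0.5]
opening: 0.0413
grip_force: 0.0
t 2.67 grasp [0.5137 0.3708 0.1048] rot [ 3.1395e+00 -9.0000e-04  1.5697e+00] delta [ 1.2 -1.7 67.8] roll -0.001 q1,q6 [0.5  0.51] F [ 0.  -0.   0.5] 0.0413 0.0
0.008 7053 [0.5125 0.3764 0.0153] [0.5122 0.3723 0.0301]
0.03 961 [0.5125 0.3733 0.0372] [0.5124 0.3723 0.0092]
```

```bash
python3 -m crank '[[-0.1,1,-1,25,0],[-0.1,1,-1,45,0],[-0.1,1,-1,60,0],[-0.1,1,-1,66,0],[-0.1,1,-1,67,0],[-0.1,1,-1,67,0],[-0.1,1,-1,67,0]]'; python3 to.py .5123 .3723 .037 90
```

```text
time: 3.3
tool_pos: [0.5124, 0.3725, 0.1965]
tool_rot: [3.139, -0.001, 1.571]
contact_force: [-0.5, -1.0, -0.0]
opening: 0.0412
grip_force: 0.0
t 3.3 grasp [0.5128 0.3728 0.0375] rot [ 3.1390e+00 -1.4000e-03  1.5707e+00] delta [-0.5 -0.5  0.5] roll -0.0 q1,q6 [0.51 0.51] F [-0.5 -1.  -0. ] 0.0412 0.0
```

Well centred. Closing and lifting slowly.

```bash
python3 -m crank '[[-1,0,0,0,0],[-1,0,0,0,0],[-1,0,0,0,0],[-1,0,0,0,0],[-1,0,0,0,0],[-1,0,0,0,0],[-1,0,0,-3,0],[-1,0,0,-8,0],[-1,0,0,-15,0],[-1,0,0,-25,0],[-1,0,0,-25,0]]' 30; python3 to.py .5638 -.0082 .16 90
```

```text
time: 4.22
tool_pos: [0.5124, 0.3727, 0.2222]
tool_rot: [3.138, -0.002, 1.571]
contact_force: [1.5, -0.4, -2.4]
opening: 0.017
grip_force: 30.0
t 4.22 grasp [0.5129 0.373  0.0632] rot [ 3.1383e+00 -1.8000e-03  1.5709e+00] delta [-381.    51.2  -97.3] roll 0.0 q1,q6 [0.51 0.51] F [ 1.5 -0.4 -2.4] 0.017 29.99906301498413
```

```bash
python3 -m crank '[[-1,0,0,-30,0],[-1,0,0,-60,0],[-1,-10,0,-90,0],[-1,-35,5,-97,0],[-1,-65,10,-97,0],[-1,-95,15,-97,0],[-1,-130,20,-97,0],[-1,-165,25,-97,0],[-1,-200,30,-97,0],[-1,-235,35,-97,0],[-1,-270,40,-97,0],[-1,-300,45,-97,0]]'; python3 -m crank '[[-1,-25,3,0,0],[-1,-35,4,0,0],[-1,-42,4,0,0],[-1,-42,4,0,0],[-1,-42,4,0,0],[-1,-42,4,0,0]]'
python3 - <<'E'
from m import *
c=cam("wrist");im,D=vision.read_camera("wrist");save("w3.png",im);np.savez("w3.npz",im=im,D=D,K=c[0],d=c[1],R=c[2],t=c[3])
X,g=pts(c,D,0,640,0,330)
q=X[(np.hypot(X[:,0]-.563,X[:,1]+.008)<.04)&(X[:,2]>.008)&(X[:,2]<.0195)];print("well",len(q),np.median(q,0),circ(q))
e=telemetry.observe()["tool_pos"];q=X[(X[:,2]>.11)&(X[:,2]<.16)&(np.hypot(X[:,0]-e[0],X[:,1]-e[1])<.045)&(X[:,1]>e[1]-.04)];print("disc",len(q),circ(q))
E
python3 to.py .5638 -.0082 .16 90
```

```text
time: 5.22
tool_pos: [0.5567, 0.0701, 0.3172]
tool_rot: [3.141, 0.0, 1.57]
contact_force: [1.1, 0.1, -3.3]
opening: 0.0172
grip_force: 30.0
time: 5.72
tool_pos: [0.5606, 0.0316, 0.3168]
tool_rot: [-3.142, -0.0, 1.572]
contact_force: [0.5, 0.3, -3.1]
opening: 0.0173
grip_force: 30.0
well 0 [nan nan nan] [0. 0. 0.]
disc 8527 [0.5602 0.0403 0.0287]
t 5.77 grasp [0.5606 0.0317 0.1577] rot [-3.1415e+00 -3.0000e-04  1.5724e+00] delta [-39.9   3.1  -2.3] roll 0.002 q1,q6 [-0.08 -0.08] F [-0.4 -1.  -3. ] 0.0169 29.99875634908676
  return _methods._mean(a, axis=axis, dtype=dtype,
  ret = um.true_divide(
```

View pics/w3.png

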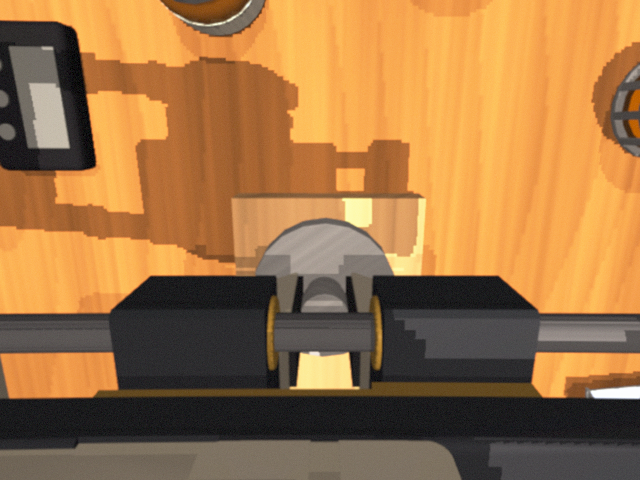

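The held disc is at (325,275). The slab's far edge is visible at row ~197, from (233,198) to (424,197), and I'll use it to cross-check the well. I'll also check the disc's tilt.

```bash
python3 - <<'E'
from m import *
z=np.load("w3.npz");c=(z["K"],z["d"],z["R"],z["t"]);im=z["im"];D=z["D"]
X,g=pts(c,D,200,460,170,270)
s=(X[:,2]>.017)&(X[:,2]<.028)
q=X[s];print("slab",len(q),"x",np.percentile(q[:,0],[.5,99.5]).round(4),"ymax",np.percentile(q[:,1],99.8).round(4),"z",np.median(q[:,2]))
# x-edges in rows y .02-.045
for y in(.03,.04,.047):
    r=q[abs(q[:,1]-y)<.002];print(y,r[:,0].min().round(4),r[:,0].max().round(4),((r[:,0].min()+r[:,0].max())/2).round(4))
X,g=pts(c,D,250,400,210,275)
s=(X[:,2]>.1)&(X[:,2]<.15)&(np.hypot(X[:,0]-.5606,X[:,1]-.0317)<.03);q=X[s]
A=np.c_[q[:,:2]-[.5606,.0317],np.ones(len(q))];print("plane",len(q),np.linalg.lstsq(A,q[:,2],rcond=None)[0])
# disc rim circle: boundary points, algebraic
m=np.zeros(D.shape,np.uint8);m[g[s][:,1],g[s][:,0]]=1
for th in(.1,):
    p=X[(X[:,2]>.1)&(X[:,2]<.15)];p=p[p[:,1]>.035]
    b=[]
    for x0 in np.arange(.536,.586,.002):
        r=p[abs(p[:,0]-x0)<.001]
        if len(r):b.append([x0,r[:,1].max()])
    b=np.array(b);S=np.linalg.lstsq(np.c_[2*b,np.ones(len(b))],(b**2).sum(1),rcond=None)[0];print("rim",S[:2].round(4),np.sqrt(S[2]+S[0]**2+S[1]**2))
E
```

```text
slab 8739 x [0.4981 0.6278] ymax 0.0519 z 0.02334997063437194
0.03 0.498 0.6281 0.563
0.04 0.4979 0.628 0.563
0.047 0.4976 0.6282 0.5629
plane 5806 [-0.00054343 -0.11684634  0.13862277]
rim [0.5603 0.0308] 0.030896702992861264
```

```bash
python3 -m crank '[[-1,-6,1,10,0],[-1,-15,2,25,0],[-1,-25,3,45,0],[-1,-33,3,65,0],[-1,-38,3,76,0],[-1,-38,3,80,0],[-1,-38,3,80,0],[-1,-38,3,80,0],[-1,-38,3,80,0]]'; python3 to.py .5633 -.0082 .075 90
cat > disc.py <<'E'
from m import *
c=cam("wrist");o=telemetry.observe()["tool_pos"];im,D=vision.read_camera("wrist")
X,g=pts(c,D,240,410,190,275)
h=o[2]-.159-.037
p=X[(abs(X[:,2]-h-.014)<.007)&(np.hypot(X[:,0]-o[0],X[:,1]-o[1])<.04)]
q=p[np.hypot(p[:,0]-o[0],p[:,1]-o[1])<.027]
A=np.c_[q[:,:2]-o[:2],np.ones(len(q))];print("plane",len(q),np.linalg.lstsq(A,q[:,2],rcond=None)[0].round(4),"expected top",h+.014)
b=[]
for x0 in np.arange(-.025,.0251,.002):
    r=p[abs(p[:,0]-x0-o[0])<.001]
    if len(r):b.append([x0,r[:,1].max()-o[1]])
b=np.array(b);print("rim max rel y",b[:,1].max().round(4))
y=b[:,1]-np.sqrt(.03**2-b[:,0]**2);print("centre rel y",np.median(y).round(4))
E
python3 disc.py
```

```text
time: 6.52
tool_pos: [0.5642, -0.0072, 0.2378]
tool_rot: [3.14, 0.0, 1.571]
contact_force: [-0.5, 1.2, -3.1]
opening: 0.0168
grip_force: 30.0
t 6.52 grasp [ 0.5645 -0.0073  0.0788] rot [3.1396e+00 2.0000e-04 1.5714e+00] delta [-0.9 -1.2  3.8] roll 0.001 q1,q6 [-0.15 -0.15] F [-0.5  1.2 -3.1] 0.0168 29.998863637447357
plane 4103 [ 0.0012 -0.0025  0.0581] expected top 0.05576077830193598
rim max rel y 0.0301
centre rel y 0.0001
```

Now the disc hangs level and centred in the grip. I'll lower to just above the well and recheck.

```bash
python3 -m crank '[[-1,1,-1,4,0],[-1,1,-1,10,0],[-1,1,-1,14,0],[-1,1,-1,14,0],[-1,1,-1,14,0],[-1,1,-1,14,0]]'; python3 disc.py; python3 to.py .5633 -.0082 .051 90
```

```text
time: 7.07
tool_pos: [0.5629, -0.0067, 0.2227]
tool_rot: [3.142, 0.0, 1.571]
contact_force: [-0.5, 0.4, -2.9]
opening: 0.0175
grip_force: 30.0
plane 4088 [ 0.0006 -0.0044  0.043 ] expected top 0.04066215190864649
rim max rel y 0.0302
centre rel y 0.0001
t 7.12 grasp [ 0.5629 -0.0067  0.0638] rot [3.1413e+00 1.0000e-04 1.5708e+00] delta [-1.5  0.4 12.8] roll -0.0 q1,q6 [-0.15 -0.15] F [ 0.8  0.  -3.2] 0.017 29.99887526035309
```

```bash
python3 -m crank '[[-1,-1.5,0.5,0,0],[-1,-1.5,0.5,2,0],[-1,-1.5,0.5,4,0],[-1,-1.5,0.5,6,0],[-1,-1.5,0.5,7,0],[-1,-1.5,0.5,8,0],[-1,-1.5,0.5,8,0]]'; python3 to.py .5633 -.0082 .051 90
```

```text
time: 7.7
tool_pos: [0.5632, -0.0081, 0.2144]
tool_rot: [-3.141, 0.0, 1.571]
contact_force: [0.4, 0.3, -2.1]
opening: 0.0173
grip_force: 30.0
t 7.7 grasp [ 0.5631 -0.0081  0.0554] rot [-3.1411  0.      1.5708] delta [-0.1  0.2  4.4] roll 0.0 q1,q6 [-0.15 -0.15] F [ 0.4  0.3 -2.1] 0.0173 29.99880015850067
```

```bash
python3 -m crank '[[-1,0,0,1,0],[-1,0,0,2,0],[-1,0,0,3,0],[-1,0,0,3,0],[-1,0,0,3,0]]'; python3 -m crank '[[-1,0,0,0.7,0],[-1,0,0,1.3,0],[-1,0,0,1.5,0],[-1,0,0,1.5,0]]';python3 disc.py; python3 to.py .5633 -.0082 .051 90
```

```text
time: 8.12
tool_pos: [0.5633, -0.0082, 0.2116]
tool_rot: [-3.141, 0.0, 1.571]
contact_force: [0.4, 0.6, -3.1]
opening: 0.0171
grip_force: 30.0
time: 8.45
tool_pos: [0.5633, -0.0082, 0.2101]
tool_rot: [-3.141, 0.0, 1.571]
contact_force: [-0.7, 0.6, -3.1]
opening: 0.0174
grip_force: 30.0
plane 4078 [-0.0017 -0.0055  0.0305] expected top 0.028130480159683773
rim max rel y 0.04
centre rel y 0.0108
t 8.5 grasp [ 0.5633 -0.0082  0.0512] rot [-3.1415e+00  1.0000e-04  1.5708e+00] delta [-0.   0.   0.2] roll -0.0 q1,q6 [-0.15 -0.15] F [-0.3  0.  -2.7] 0.0171 29.998818039894104
```

```bash
python3 -m crank '[[-1,0,0,0.5,0],[-1,0,0,0.7,0],[-1,0,0,0.7,0],[-1,0,0,0.7,0]]'; python3 -m crank '[[-1,0,0,0.5,0],[-1,0,0,0.7,0],[-1,0,0,0.7,0],[-1,0,0,0.7,0]]'
```

```text
time: 8.83
tool_pos: [0.5633, -0.0082, 0.2095]
tool_rot: [3.142, 0.0, 1.571]
contact_force: [-0.4, 0.2, -2.5]
opening: 0.0171
grip_force: 30.0
time: 9.17
tool_pos: [0.5633, -0.0082, 0.209]
tool_rot: [3.141, 0.0, 1.571]
contact_force: [-0.9, -0.2, 1.4]
opening: 0.0172
grip_force: 30.0
```

Force flips to +1.4 N, so the disc is on the floor. Releasing slowly, then rising.

```bash
python3 -m crank '[[-0.5,0,0,0,0],[-0.3,0,0,0,0],[-0.1,0,0,0,0],[-0.1,0,0,0,0],[-0.1,0,0,0,0],[-0.1,0,0,-10,0],[-0.1,0,0,-30,0],[-0.1,0,0,-60,0],[-0.1,0,0,-100,0],[-0.1,0,0,-135,0],[-0.1,0,0,-135,0],[-0.1,0,0,-135,0]]'
python3 - <<'E'
from m import *
c=cam("wrist");im,D=vision.read_camera("wrist");save("w5.png",im)
X,g=pts(c,D,0,640,0,330)
near=np.hypot(X[:,0]-.5633,X[:,1]+.008)<.04
q=X[near&(X[:,2]>.025)&(X[:,2]<.034)];print("disc top",len(q),np.median(q,0),circ(q));A=np.c_[q[:,:2]-q[:,:2].mean(0),np.ones(len(q))];print(np.linalg.lstsq(A,q[:,2],rcond=None)[0])
q=X[near&(X[:,2]>.045)&(X[:,2]<.06)];print("knob",len(q),np.median(q,0),circ(q))
E
python3 to.py .563 -.12 .25 120
```

```text
time: 10.17
tool_pos: [0.5635, -0.0081, 0.3469]
tool_rot: [3.136, 0.001, 1.571]
contact_force: [-0.1, 0.3, 0.3]
opening: 0.0411
grip_force: 0.0
disc top 4407 [ 0.56363346 -0.00532396  0.02932147] [ 0.5633 -0.008   0.04  ]
[ 0.0009382  -0.00277447  0.02927851]
knob 549 [ 0.56362155 -0.00771342  0.0512473 ] [ 0.5636 -0.0084  0.0092]
t 10.22 grasp [ 0.5634 -0.0082  0.1858] rot [3.1397e+00 4.0000e-04 1.5708e+00] delta [-111.8   -0.3  -64.1] roll -0.524 q1,q6 [-0.15 -0.15] F [-0.  -0.2 -0.7] 0.0412 0.0
```

View pics/w5.png

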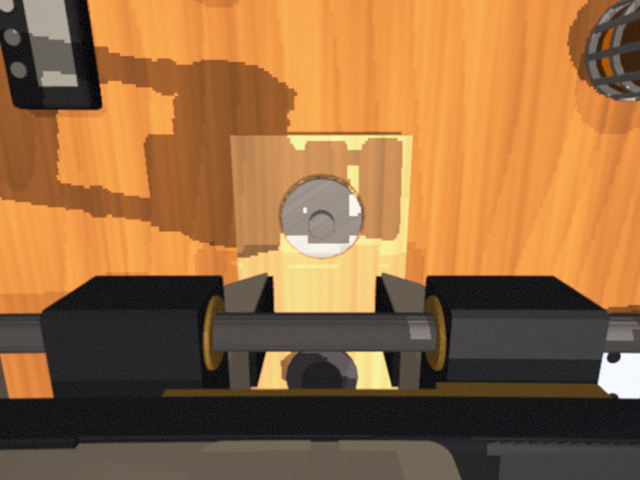

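The disc sits in the well at (320,217), flat: knob (0.5636,-0.0084), top at its expected height. Next I move to where the mast is visible.

```bash
python3 -m crank '[[-0.1,0,0,-30,0],[-0.1,-20,0,-60,0],[-0.1,-50,0,-65,0],[-0.1,-85,0,-65,0],[-0.1,-120,0,-65,0],[-0.1,-155,0,-65,0],[-0.1,-170,0,-65,0],[-0.1,-170,0,-65,0],[-0.1,-170,0,-65,0],[-0.1,-170,0,-65,0]]'
cat > mast.py <<'E'
from m import *
c=cam("wrist");im,D=vision.read_camera("wrist");save("w6.png",im);np.savez("w6.npz",im=im,D=D,K=c[0],d=c[1],R=c[2],t=c[3])
X,g=pts(c,D,0,640,0,300)
near=np.hypot(X[:,0]-.563,X[:,1]+.143)<.06
for a,b in((.1455,.1505),(.151,.158),(.159,.170),(.107,.1155)):
    q=X[near&(X[:,2]>a)&(X[:,2]<b)]
    if len(q)>5:print(a,len(q),np.median(q,0).round(4),circ(q),q.min(0).round(4),q.max(0).round(4))
E
python3 mast.py;python3 to.py .563 -.143 .25 120
```

```text
time: 11.05
tool_pos: [0.5633, -0.1772, 0.4079]
tool_rot: [-3.14, -0.001, 1.571]
contact_force: [-0.1, 0.7, 0.9]
opening: 0.0415
grip_force: 0.0
0.1455 1128 [ 0.5637 -0.1427  0.1477] [ 0.5772 -0.1468  0.0259] [ 0.5519 -0.1547  0.1455] [ 0.6023 -0.1317  0.1504]
0.151 237 [ 0.5648 -0.1446  0.1543] [ 0.5814 -0.1475  0.0225] [ 0.5597 -0.1531  0.1511] [ 0.6031 -0.1392  0.158 ]
0.159 479 [ 0.5922 -0.1524  0.1647] [ 0.5927 -0.1521  0.0119] [ 0.581  -0.1581  0.1591] [ 0.6043 -0.1478  0.167 ]
0.107 1429 [ 0.5586 -0.1432  0.1111] [ 0.5732 -0.1482  0.0321] [ 0.5416 -0.1735  0.107 ] [ 0.6048 -0.1256  0.1154]
t 11.1 grasp [ 0.5632 -0.1767  0.2493] rot [-3.1405e+00 -1.0000e-03  1.5722e+00] delta [33.7 -0.1 -0.7] roll -0.522 q1,q6 [-0.43 -0.44] F [ 1.  -0.2 -0.3] 0.0413 0.0
```

View pics/w6.png

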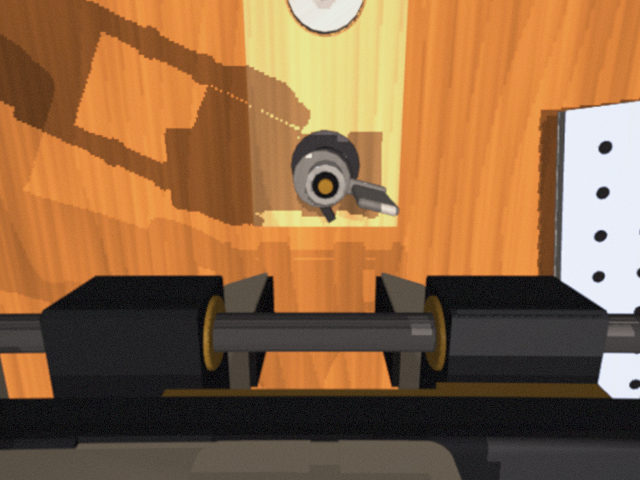

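Mast top at (325,186), paddle running from (350,190) to (395,208) with its top at z≈0.165. That puts the mast at (0.5638,-0.1432) and the blade at about -12°. I'll go over the mast with the finger line at +40° (yaw 130°).

```bash
python3 -m crank '[[-0.1,34,0.5,0,-0.12],[-0.1,34,0.5,0,-0.24],[-0.1,34,0.5,0,-0.36],[-0.1,34,0.5,0,-0.48],[-0.1,34,0.5,0,-0.6],[-0.1,34,0.5,0,-0.7],[-0.1,34,0.5,0,-0.7],[-0.1,34,0.5,0,-0.7],[-0.1,34,0.5,0,-0.7]]'; python3 to.py .5638 -.1432 .1335 130
```

```text
time: 11.85
tool_pos: [0.5638, -0.1433, 0.4088]
tool_rot: [3.142, -0.0, 2.269]
contact_force: [-0.9, 0.1, -0.3]
opening: 0.0412
grip_force: 0.0
t 11.85 grasp [ 0.5638 -0.1433  0.2498] rot [ 3.1416e+00 -1.0000e-04  2.2690e+00] delta [1.000e-01 0.000e+00 1.163e+02] roll 0.0 q1,q6 [-0.38 -1.08] F [-0.9  0.1 -0.3] 0.0412 0.0
```

```bash
python3 -m crank '[[-0.1,0,0,30,0],[-0.1,0,0,60,0],[-0.1,0,0,75,0],[-0.1,0,0,85,0],[-0.1,0,0,90,0],[-0.1,0,0,90,0]]'; python3 -m crank '[[-0.1,0,0,7,0],[-0.1,0,0,14,0],[-0.1,0,0,20,0],[-0.1,0,0,25,0],[-0.1,0,0,26,0],[-0.1,0,0,26,0],[-0.1,0,0,26,0]]'; python3 to.py .5638 -.1432 .1335 130
python3 - <<'E'
from h import *
im,D=vision.read_camera("scene");save("s2.png",cv2.resize(im[170:290,230:370],None,fx=5,fy=5,interpolation=2))
E
```

```text
time: 12.35
tool_pos: [0.5638, -0.144, 0.3183]
tool_rot: [-3.141, -0.001, 2.27]
contact_force: [0.0, 0.2, -0.5]
opening: 0.0411
grip_force: 0.0
time: 12.93
tool_pos: [0.5639, -0.1442, 0.293]
tool_rot: [3.142, 0.0, 2.271]
contact_force: [-0.3, 0.1, -0.7]
opening: 0.0412
grip_force: 0.0
t 12.93 grasp [ 0.5639 -0.1443  0.134 ] rot [3.1415e+00 3.0000e-04 2.2707e+00] delta [0.9 0.6 0.5] roll 0.002 q1,q6 [-0.38 -1.08] F [-0.3  0.1 -0.7] 0.0412 0.0
```

View pics/s2.png

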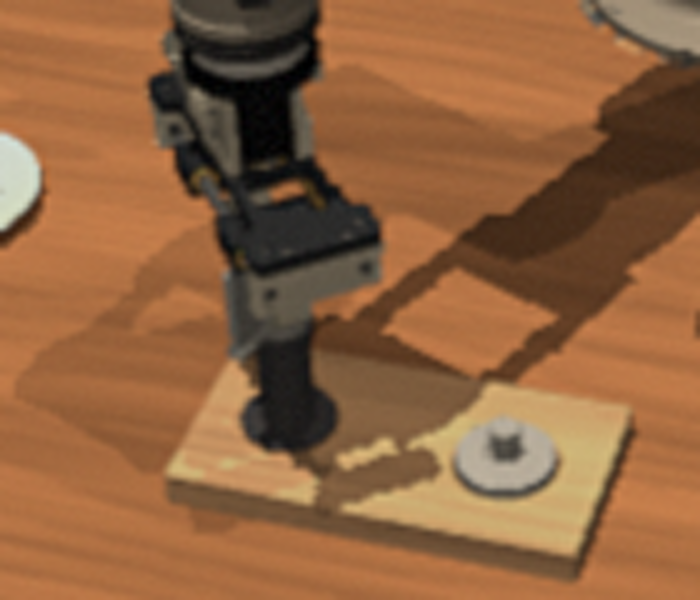

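The gripper straddles the mast, the blade is clear at left (240,315), and the disc is seated at (505,457). Closing on the mast.

```bash
python3 -m crank '[[-0.1,1,0.5,0,0],[-0.1,1,0.5,0,0],[-1,1,0.5,0,0],[-1,1,0.5,0,0],[-1,1,0.5,0,0],[-1,1,0.5,0,0],[-1,1,0.5,0,0],[-1,1,0.5,0,0]]' 40; python3 to.py .5638 -.1432 .1595 130
```

```text
time: 13.65
tool_pos: [0.5637, -0.1429, 0.2929]
tool_rot: [3.141, 0.0, 2.271]
contact_force: [2.2, 1.5, 0.3]
opening: 0.0231
grip_force: 40.0
t 13.65 grasp [ 0.5639 -0.1429  0.1339] rot [3.1408e+00 4.0000e-04 2.2708e+00] delta [ -0.2  -0.3 -25.6] roll 0.002 q1,q6 [-0.38 -1.08] F [2.2 1.5 0.3] 0.0231 40.000011920928955
```

```bash
python3 -m crank '[[-1,0,0,-4,0],[-1,0,0,-9,0],[-1,0,0,-14,0],[-1,0,0,-19,0],[-1,0,0,-23,0],[-1,0,0,-26,0],[-1,0,0,-26,0],[-1,0,0,-26,0],[-1,0,0,-26,0]]'; python3 - <<'E'
from h import *
for n in("scene","wrist"):
    im,D=vision.read_camera(n);np.savez(n+"3.npz",im=im,D=D)
    if n=="scene":save("s3.png",cv2.resize(im[195:265,260:320],None,fx=8,fy=8,interpolation=2))
E
python3 to.py .5638 -.1432 .1595 130
```

```text
time: 14.4
tool_pos: [0.5637, -0.1429, 0.3191]
tool_rot: [3.141, 0.001, 2.271]
contact_force: [4.6, 3.6, -0.6]
opening: 0.0233
grip_force: 40.0
t 14.5 grasp [ 0.5639 -0.1428  0.1601] rot [3.1407e+00 5.0000e-04 2.2708e+00] delta [-0.2 -0.3  0.6] roll 0.002 q1,q6 [-0.38 -1.08] F [ 5.1  2.8 -1.7] 0.0232 39.99967932701111
```

View pics/s3.png

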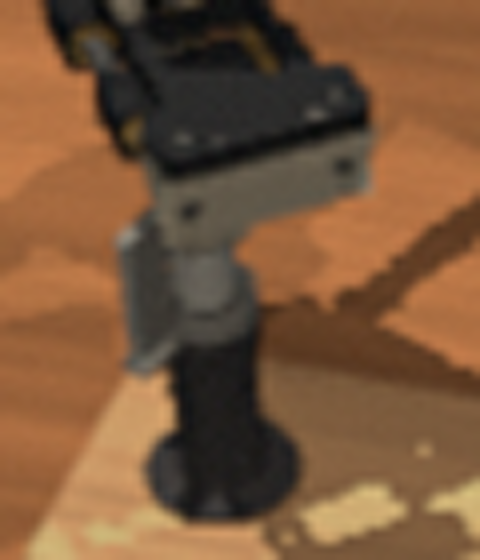

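Held and raised 26 mm; the tube shows between ring and fingers at (210,280), with the blade at (145,290). Now swinging clockwise (positive roll).

```bash
python3 -m crank '[[-1,0,0,0,0.08],[-1,0,0,0,0.16],[-1,0,0,0,0.24],[-1,0,0,0,0.32],[-1,0,0,0,0.4],[-1,0,0,0,0.48],[-1,0,0,0,0.55],[-1,0,0,0,0.6],[-1,0,0,0,0.6]]'; python3 to.py .5638 -.1432 .1595 55; python3 -c "
from h import *
print(telemetry.observe()['torque'])"
```

```text
time: 15.25
tool_pos: [0.5635, -0.143, 0.319]
tool_rot: [-3.142, 0.0, 1.669]
contact_force: [3.2, 2.8, -0.4]
opening: 0.0231
grip_force: 40.4
t 15.25 grasp [ 0.5635 -0.143   0.16  ] rot [-3.1416  0.      1.6692] delta [-0.2  0.3  0.5] roll 0.709 q1,q6 [-0.38 -0.48] F [ 3.2  2.8 -0.4] 0.0231 40.37407262250781
[ 0.37976651 -0.55094525  0.08517783]
```

```bash
python3 -m crank '[[-1,0,0,0,0.08],[-1,0,0,0,0.16],[-1,0,0,0,0.24],[-1,0,0,0,0.32],[-1,0,0,0,0.4],[-1,0,0,0,0.48],[-1,0,0,0,0.55],[-1,0,0,0,0.6],[-1,0,0,0,0.6]]'; python3 to.py .5638 -.1432 .1595 55; python3 -c "
from h import *
print(telemetry.observe()['torque'])"
```

```text
time: 16.0
tool_pos: [0.5633, -0.143, 0.3189]
tool_rot: [-3.141, 0.0, 1.071]
contact_force: [0.5, 2.7, 0.2]
opening: 0.0232
grip_force: 41.3
t 16.0 grasp [ 0.5632 -0.143   0.1599] rot [-3.1409e+00  3.0000e-04  1.0710e+00] delta [0.1 0.7 0.4] roll 0.111 q1,q6 [-0.38  0.12] F [0.5 2.7 0.2] 0.0232 41.30076538771391
[ 0.43312708 -0.34306526  0.09268726]
```

```bash
python3 - <<'E'
from m import *
c=cam("scene");im,D=vision.read_camera("scene");save("s4.png",cv2.resize(im[195:265,260:320],None,fx=8,fy=8,interpolation=2))
E
```

```text
(no output)
```

View pics/s4.png

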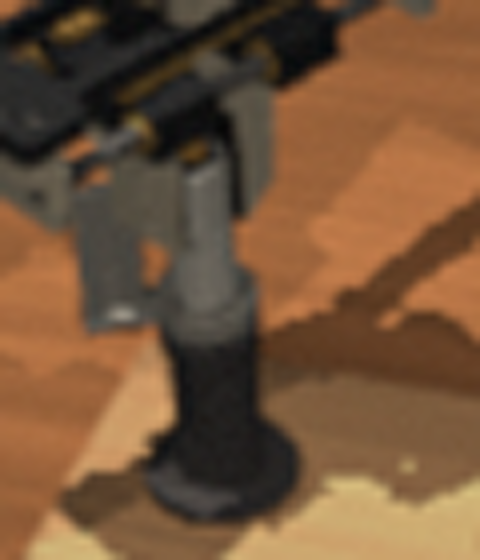

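The blade (110,255) is being swept along with the finger, the mast is still up, and the lever is nearly closed. I'll creep to the stop while watching the torque.

```bash
T='python3 to.py .5638 -.1432 .1595 55'; Q='from h import *;print(telemetry.observe()["torque"])'
python3 -m crank '[[-1,0,0,0,0.03],[-1,0,0,0,0.06],[-1,0,0,0,0.08],[-1,0,0,0,0.08]]'; python3 -c "$Q"
python3 -m crank '[[-1,0,0,0,0.03],[-1,0,0,0,0.05],[-1,0,0,0,0.05]]'; python3 -c "$Q"
python3 -m crank '[[-1,0,0,0,0.03],[-1,0,0,0,0.03],[-1,0,0,0,0.03]]'; python3 -c "$Q"; $T
```

```text
time: 16.38
tool_pos: [0.5634, -0.1429, 0.3189]
tool_rot: [-3.141, 0.0, 0.993]
contact_force: [0.2, 3.2, 0.4]
opening: 0.0233
grip_force: 43.9
[ 0.53600915 -0.18351994  0.53329429]
time: 16.63
tool_pos: [0.5635, -0.1427, 0.3189]
tool_rot: [-3.141, -0.0, 0.942]
contact_force: [0.5, 5.9, 0.9]
opening: 0.0231
grip_force: 45.3
[ 0.87415772 -0.18139516  0.91420646]
time: 16.88
tool_pos: [0.5635, -0.1426, 0.3189]
tool_rot: [-3.141, -0.0, 0.913]
contact_force: [0.8, 5.2, 1.6]
opening: 0.0236
grip_force: 50.6
[ 0.84770986 -0.2899704   1.07838645]
t 16.88 grasp [ 0.5635 -0.1425  0.1599] rot [-3.1412e+00 -2.0000e-04  9.1330e-01] delta [-0.3  0.7  0.4] roll -0.047 q1,q6 [-0.38  0.28] F [0.8 5.2 1.6] 0.0236 50.63099287566729
```

```bash
cat > blade.py <<'E'
from m import *
def go(D,tag,name="scene",c=None):
    c=c or cam(name);X,g=pts(c,D,*( (255,325,190,270) if name=="scene" else (0,640,0,300)))
    for lo,hi in((.118,.13),(.13,.14),):
        r=X[:,:2]-[.5636,-.1430]
        s=(X[:,2]>lo)&(X[:,2]<hi)&(np.hypot(*r.T)>.02)&(np.hypot(*r.T)<.05)&(abs(r[:,1])<.05)
        q=X[s]
        if len(q)<8: print(tag,lo,len(q));continue
        m=np.median(q,0);w,V=np.linalg.eigh(np.cov(q[:,:2].T));v=V[:,1]*np.sign(V[:,1]@(m[:2]-[.5636,-.143]))
        print(tag,lo,len(q),"centre",m.round(4),"ext",(4*np.sqrt(w)).round(4),"line ang",np.degrees(np.arctan2(v[1],v[0])).round(1),"polar",np.degrees(np.arctan2(m[1]+.143,m[0]-.5636)).round(1))
go(np.load("scene0.npz")["D"],"start");go(np.load("scene3.npz")["D"],"raised")
im,D=vision.read_camera("scene");go(D,"now")
np.savez("s5.npz",im=im,D=D)
E
python3 blade.py
```

```text
start 0.118 24 centre [ 0.5983 -0.1478  0.1238] ext [0.008  0.0278] line ang -20.5 polar -7.9
start 0.13 13 centre [ 0.5978 -0.1482  0.1355] ext [0.0082 0.0306] line ang -14.9 polar -8.6
raised 0.118 17 centre [ 0.5982 -0.1484  0.1239] ext [0.0079 0.0317] line ang -22.1 polar -8.9
raised 0.13 21 centre [ 0.5981 -0.1478  0.1343] ext [0.0084 0.0271] line ang -13.5 polar -7.9
now 0.118 27 centre [ 0.5807 -0.1704  0.1216] ext [0.0141 0.0386] line ang -79.6 polar -58.0
now 0.13 25 centre [ 0.5802 -0.1702  0.1353] ext [0.0135 0.0396] line ang -82.8 polar -58.6
```

```bash
cat > face.py <<'E'
from m import *
c=cam("scene");n=6
Ds=np.array([vision.read_camera("scene")[1] for _ in range(n)]);D=np.median(Ds,0)
print("noise",np.median(Ds.std(0)[200:260,265:300]))
def an(D,tag):
    X,g=pts(c,D,255,325,190,270);o=ray(c,[[0,0]])[0]
    M=np.array([.5636,-.143]);f=o[:2]-M;f/=np.linalg.norm(f);l=np.array([-f[1],f[0]])
    r=X[:,:2]-M;a=r@f;b=r@l
    s=(X[:,2]>.113)&(X[:,2]<.150)&(abs(a)<.06)&(abs(b)<.06)
    for lo in range(-48,16,4):
        k=s&(b*1000>=lo)&(b*1000<lo+4)
        if k.sum()>2:print(tag,lo,k.sum(),"toward cam mm",np.percentile(a[k]*1000,[20,50,80]).round(1),"z",np.median(X[k,2]).round(3))
    for A in(-60,-57,-54,-50):
        u=np.array([np.cos(np.radians(A)),np.sin(np.radians(A))]);nn=np.array([-u[1],u[0]])
        P=np.array([[-3e-3,-1.5e-3]+u*t+nn*.003 for t in(.021,.033,.045)]);print(A,(np.c_[P@l,P@f]*1000).round(1).tolist())
an(D,"now")
E
python3 face.py
```

```text
noise 0.0031087552
now -44 8 toward cam mm [3.3 4.3 4.8] z 0.131
now -40 15 toward cam mm [3.1 4.  5.3] z 0.134
now -36 14 toward cam mm [3.9 4.5 5.1] z 0.129
now -32 14 toward cam mm [3.4 4.4 5.1] z 0.137
now -28 14 toward cam mm [3.  3.8 4.9] z 0.125
now -24 12 toward cam mm [1.8 3.3 4.4] z 0.13
now -20 4 toward cam mm [0.9 1.3 1.6] z 0.121
now -8 12 toward cam mm [ 6.   8.3 10. ] z 0.123
now -4 14 toward cam mm [10.2 11.6 12. ] z 0.134
now 0 14 toward cam mm [11.1 12.2 13.7] z 0.128
now 4 14 toward cam mm [11.4 12.1 13.4] z 0.131
now 8 14 toward cam mm [10.2 10.8 11.3] z 0.138
now 12 14 toward cam mm [-0.5  5.3  6.9] z 0.132
-60 [[-20.7, 1.9], [-32.6, 3.2], [-44.6, 4.5]]
-57 [[-20.4, 3.0], [-32.3, 4.9], [-44.1, 6.8]]
-54 [[-20.1, 4.0], [-31.8, 6.5], [-43.5, 9.1]]
-50 [[-19.5, 5.4], [-31.0, 8.7], [-42.5, 12.1]]
```

The blade face lies on the closed (-60°) prediction: 4.3 mm measured against 4.2 mm at its outer end, with the mast reference at 12.2 mm against 12. One small extra push, then a final check.

```bash
python3 -m crank '[[-1,0,0,0,0.015],[-1,0,0,0,0.03],[-1,0,0,0,0.03],[-1,0,0,0,0.03],[-1,0,0,0,0.03],[-1,0,0,0,0.03]]'; python3 - <<'E'
from m import *
print(telemetry.observe()["torque"])
c=cam("top");im,D=vision.read_camera("top");X,g=pts(c,D,270,410,210,290)
near=np.hypot(X[:,0]-.5633,X[:,1]+.0082)<.045
q=X[near&(X[:,2]>.04)&(X[:,2]<.06)];print("knob",len(q),np.median(q,0).round(4) if len(q) else"")
E
python3 face.py | grep -E "now -(44|40|36|32)"
```

```text
time: 17.73
tool_pos: [0.5637, -0.1423, 0.319]
tool_rot: [-3.141, -0.001, 0.884]
contact_force: [2.2, 6.4, 1.2]
opening: 0.0237
grip_force: 48.5
[ 1.04913268 -0.5173093   1.15291428]
knob 41 [ 0.5618 -0.0088  0.0477]
now -44 8 toward cam mm [2.4 3.6 4.4] z 0.13
now -40 18 toward cam mm [3.3 4.2 5.2] z 0.134
now -36 12 toward cam mm [3.5 3.8 5. ] z 0.129
now -32 14 toward cam mm [3.1 4.3 5.1] z 0.136
```

The blade no longer moves, so it is at its stop. The mast is held at 26 mm and the disc is seated. Handing in.

```bash
python3 -c "
from cell import ticket
print(ticket.hand_in())"
```

```text
the job is handed in; nothing more can be done
None
```

I handed the job in at about 18 s: the disc is released flat in the well, and the mast is still gripped about 26 mm up with the lever measured against its closed stop; no pass/fail result was returned.

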